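Weigh a governor flyweight on the trip balance

TASK

The flyweight from a pump governor lies on the left pan of the trip balance: weigh it. Set as many of the 100 g weights from the wooden block on the right pan as it takes, then trim with the sliding poise on the front bar until the beam floats level and still, pointer on the centre mark, with your hand off. Treat the knife edges with care: set weights down softly, only push the poise along with a light fingertip (no pinching, no running it hard into its ends), touch neither the flyweight nor the things around, and leave a weight that is not needed in its block.

Things in the scene. Friction and masses are not known exactly. Their poses are not given: they have to be found in the camera images.
- balance: Grey two-pan trip balance, fixed, base 165 (x) by 300 (y) mm. Origin on the bench under the middle of its beam. x points to its back, y to the load pan (left). Pans centred at y = +130 (load) and -130 mm (weights), always horizontal; where a load lies on its pan does not matter. Pointer and white scale at x = +45, pointer tip at z = 151 mm. Bar of the poise along y at x = -85 mm, 6 mm wide, top at z = 82 mm when level
- beam (a joint): Tilt of the beam, rad: 0 level (pointer on the centre mark), +0.10 stop with the load pan (left) down, -0.10 stop with the weight pan down. Untouched, it tilts about 0.0046 rad per gram of difference, so it leaves a stop within 21 g of balance; damped, settles in about 1.2 s. While a finger touches the poise the reading is false. The poise's bar tilts with it
- poise (a joint): Position of the poise on its bar, m: 0 at the left (load side) end stop, 0.11 at the right end stop; it grows towards the balance's -y. At 0 it adds nothing, each mm adds the equivalent of 1 g in the weight pan, up to 110 g. A sprung, greased slide: about 2 N to creep, 2.5 N more at 100 mm/s; it stays where it is left. It starts near the right end
- poise_top (a point): Centre of the top face of the poise, an upright steel block 20 mm across the bar, 20 mm along it, 42 mm high; 29 mm of it stands clear above the bar, so that a fingertip beside it can push on its end face. Poise and bar rise and sink with the tilt of the beam, by up to 6 mm at the bar's ends
- load_pan_floor (a point): Centre of the left pan's floor, on which the flyweight lies; 107 mm above the bench when level, 13 mm higher or lower at the stops
- weight_pan_floor (a point): Centre of the right pan's floor (flat to radius 50 mm, then a rim 6 mm above the floor, 60 mm outer radius); 107 mm above the bench when level, 13 mm higher or lower at the stops
- flyweight: Dark steel governor flyweight, about 58 x 50 x 24 mm, lying on the load pan; weighs somewhere between 130 and 285 g. Origin under its middle
- weight_a: 100 g steel weight: plain cylinder 20 mm in diameter and 38 mm high with a small 14 mm knob on top, 47 mm high in all; origin at the centre of its underside, z up. It starts upright in a hole of the block
- weight_b: 100 g steel weight, the same as weight_a
- block: Wooden weight block, fixed, 135 (x) by 60 (y) by 18 mm high, with two holes 24 mm wide and 10 mm deep at x = -35 and +35 mm, each with a weight in it standing 37 mm proud. Origin under its centre
- injector: Bystander: a diesel injector about 150 mm long lying on the bench; origin under its middle
- wrench: Bystander: a 170 mm steel wrench lying on the bench
- parts_tray: Bystander: a fixed grey open tray 120 x 170 x 35 mm with nozzle parts, left far side

How it is judged:
At the end, for the whole second after the job is handed in: Hands off, the beam floats still and level within 0.015 rad (about 3 g); the flyweight lies on the load pan; one or both 100 g weights stand upright on the floor of the weight pan (within 45 mm of its centre), and a weight that is not on the pan stands in the block where it was (within 20 mm) (value of joint beam between -0.015 and 0.015 rad and velocity of joint beam between -0.03 and 0.03 rad/s and horizontal distance between flyweight and load_pan_floor below 0.03 m and z of flyweight in the frame of load_pan_floor below 0.005 m and ((horizontal distance between weight_a and weight_pan_floor below 0.045 m and z of weight_a in the frame of weight_pan_floor between -0.004 and 0.004 m and angle between weight_a's own z axis and vertical below 0.1 rad) or (horizontal distance between weight_b and weight_pan_floor below 0.045 m and z of weight_b in the frame of weight_pan_floor between -0.004 and 0.004 m and angle between weight_b's own z axis and vertical below 0.1 rad)) and ((horizontal distance between weight_a and weight_pan_floor below 0.045 m and z of weight_a in the frame of weight_pan_floor between -0.004 and 0.004 m and angle between weight_a's own z axis and vertical below 0.1 rad) or (distance of weight_a from where it was at the start of the episode below 0.02 m and angle between weight_a's own z axis and vertical below 0.2 rad)) and ((horizontal distance between weight_b and weight_pan_floor below 0.045 m and z of weight_b in the frame of weight_pan_floor between -0.004 and 0.004 m and angle between weight_b's own z axis and vertical below 0.1 rad) or (distance of weight_b from where it was at the start of the episode below 0.02 m and angle between weight_b's own z axis and vertical below 0.2 rad))); the robot touches nothing.
It fails at once if the robot presses or pinches any part of the balance (base, beam, poise, pans) with more than 12 N (contact force between any of the arm, the fingers and balance above 12 N).
It fails at once if a weight is dropped on or pressed into the balance with more than 10 N (contact force between any of weight_a, weight_b and balance above 10 N).
It fails at once if the robot touches the flyweight (contact force between any of the arm, the fingers and flyweight above 0.5 N).
It fails at once if the injector or the wrench is moved more than 15 mm (distance of any of injector, wrench from where it was at the start of the episode above 0.015 m).
It also fails if it takes over 72 s, if anything falls off the work surface, if the arm or the gripper's body presses on something with over 40 N, if the wrist force passes 120 N, or if a joint passes its speed limit or range.

ROBOT

A 6-joint arm with a two-finger parallel gripper is mounted at the origin on the work surface. World frame = base frame: x ahead of the robot, y to its left, z up, the work surface at z = 0. Lengths are in m, angles in rad, forces in N, time in s.
With the tool pointing down it reaches from about 0.275 to 0.975 m from the base axis. Payload 8.4 kg.
Tool frame: the origin (TCP) lies at the very end of the fingers, on their centre line; the grasp point (between the pads) lies 19 mm behind it (env.tcp_to_grasp is the distance from the TCP to the grasp point, in m); z points along the fingers, y is the direction in which the jaws open and shut (so a half turn about z gives the same grasp; the last joint's range is limited). The gripper opens to 92 mm and grips with 3 to 60 N. Pads are 20 mm wide; open, the fingers measure 128 mm over their backs; the gripper's body (75 mm by 189 mm) begins 69 mm behind the grasp point.
Start: joints at [1.133, 0.353, 1.633, -0, 1.155, -0.002], TCP at [0.264, 0.567, 0.188] pointing down, gripper open.
Joint ranges: [-2.63, 2.63], [-0.92, 2.1], [0.06, 2.66], [-1.3, 4.44], [0, 2.69], [-3.02, 3.02]. Speed limits (rad/s): [2.22, 2.22, 2.79, 3.14, 3.14, 3.14].

INTERFACE

Orientations are given as a rotation vector (axis times angle).
In Python, from rig import env gives the robot as it stands. The module is installed in compiled form; this text tells all that it offers.
- The arm moves only by the tool play_rows, never from a script. Its argument "rows" is a list of rows, each a list of 7 numbers: the opening, from 0 (shut) to 1 (fully open), then the shift along the world's x, y, z in mm, then the turn, a rotation vector about the world's x, y, z in rad. A call has exactly 10 rows; each row is the pose to reach, as a shift and turn from the pose measured when the call began; what a row does not reach only later rows make up. A row lasts 1/8 s, in which the tool goes at most 62.5 mm and 10.7 degrees, less where a joint would pass 70% of its speed; a pose out of reach is approached as far as the arm can. A call with a gripper value outside its range is refused whole. The fingers move at their own pace and stop on an object; "grip_force" is the grip in N (left out, the last holds). Time passes only in rows, so rows that repeat a pose let the fingers close, or fill a call up. It gives the time, the measured TCP pose, the force and the opening at its end, in the units of the state.
- env.get_state(): the state, without advancing time (a new reading comes with each control period).
- env.get_image(name): name is "side" or "top" or "wrist"; returns a dict with "image" (420x560x3 uint8, red, green, blue), "depth" (420x560 float32, m along the optical axis (not along the pixel's ray), 0 where there is no reading), "vfov" (degrees; the focal length in pixels is half the picture's height over the tangent of half this angle, whatever the lens; pixels are square), "cx", "cy" (the principal point, pixels), "eye" and "attitude" of the camera in the world. Camera axes: x right, y down, z forward; pixel columns grow to the right and rows downward; lengths in m; the calibration is good to about 2 mm. A picture is of the moment at which its call begins.
- env.job_done(): hands the job in, once; it reports no verdict.
The state is a dict: "t": time; "q": joint angles; "qd": joint speeds; "tau": joint torques, N m; "eef_pos": TCP position; "ee_rot": TCP orientation; "wrist_force": force on the tool from outside, world axes, zero at the start; "torque": the same for the moment, N m; "finger_gap": opening from 0.0 (shut) to 1.0 (fully open).
Only numpy, scipy, OpenCV 4.12 (cv2) and the standard library are available. Lean on these libraries where they do the work, as an engineer would, in place of code of your own. Each camera call takes 0.05 s, during which the arm holds its last target.

## Working session

There is one attempt and no reset: what is moved stays moved. The work goes in short steps, Python scripts to look and compute and a tool call to move; the robot and the scene stay as the last step left them, time stands still between calls to the robot, and variables do not carry over. Pictures are saved under pics/ and viewed, and the job is handed in when it is done.

Besides the shell and the picture viewer there is one more tool, called after "Emit:" by a JSON object that holds its "method" and its "body", one argument or row to a line. play_rows: Moves the arm, as the interface text tells. Its arguments: {"type":"object","properties":{"rows":{"type":"array","items":{"type":"array","items":{"type":"number"}}},"grip_force":{"type":"number"}},"required":["rows"]}

```bash
mkdir -p pics
cat > h.py <<'E'
from rig import env
import numpy as np, cv2
from scipy.spatial.transform import Rotation as R
def shot(n,f):
    d=env.get_image(n); cv2.imwrite(f'pics/{f}.png',d['image'][:,:,::-1]); np.savez(f'pics/{f}.npz',**{k:np.array(v) for k,v in d.items()}); return d
def load(f): return dict(np.load(f'pics/{f}.npz'))
def cam(d):
    f=210/np.tan(np.radians(float(d['vfov']))/2)
    a=np.array(d['attitude']); M=a if a.shape==(3,3) else R.from_rotvec(a).as_matrix() if a.size==3 else None
    return f,M,np.array(d['eye'])
def ray(d,u,v):
    f,M,e=cam(d); return e, M@np.array([(u-d['cx'])/f,(v-d['cy'])/f,1.])
def onz(d,u,v,z):
    e,r=ray(d,u,v); return e+r*(z-e[2])/r[2]
def pt(d,u,v):
    e,r=ray(d,u,v); return e+r*d['depth'][int(round(v)),int(round(u))]
def proj(d,p):
    f,M,e=cam(d); c=M.T@(np.array(p)-e); return c[:2]/c[2]*f+[d['cx'],d['cy']]
E
python3 - <<'E'
from h import *
for n in ['side','top','wrist']:
    d=shot(n,n+'0'); print(n,d['vfov'],d['cx'],d['cy'],d['eye'],d['attitude'])
print(env.get_state(), env.tcp_to_grasp)
E
```

```text
side 44.332807032048905 285.69657095623637 221.4715536181694 [ 0.49749503 -0.94058152  0.82247449] [-2.21606633  0.06012362 -0.03967877]
top 54.95180554158557 280.01199963934806 210.6271719623306 [0.49899255 0.00750068 1.25348473] [-2.22098366  2.18790099 -0.08354024]
wrist 61.10863753549608 282.58861113705683 217.9961443003342 [0.19086047 0.60111309 0.38389144] [2.43532989 1.5520272  0.22581848]
{'t': 0.15, 'q': array([ 1.13261328e+00,  3.53501318e-01,  1.63391194e+00, -7.55590060e-06,
        1.15519187e+00, -2.42114411e-03]), 'qd': array([ 0.00254854, -0.00130313, -0.00295913,  0.00150645, -0.00090379,
       -0.00078287]), 'tau': array([-6.79182940e-04, -5.94209218e+01, -3.34462595e+01,  6.95677078e-02,
        2.03575578e-02, -6.70195641e-05]), 'eef_pos': array([0.26366832, 0.56624617, 0.18735049]), 'ee_rot': array([-6.79039177e-01, -3.06710940e+00,  1.55420653e-03]), 'wrist_force': array([ 0.06295242, -0.09429388, -0.39837919]), 'torque': array([-0.03041648, -0.00136215, -0.03182841]), 'finger_gap': 0.9973040123788138} 0.0187
```

View pics/side0.png

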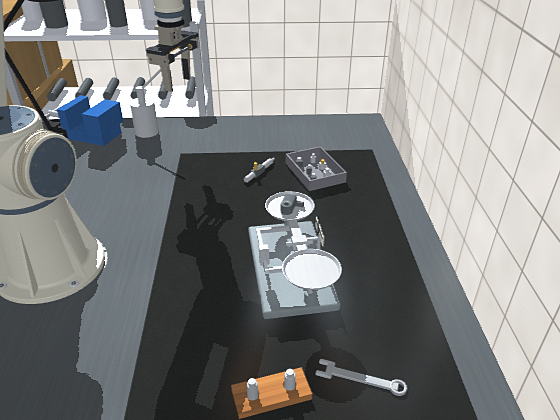

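View pics/top0.png

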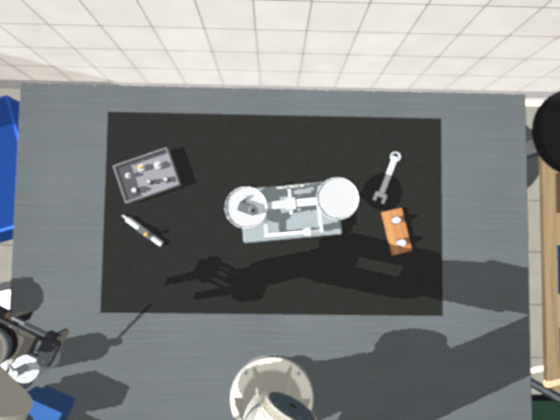

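View pics/wrist0.png

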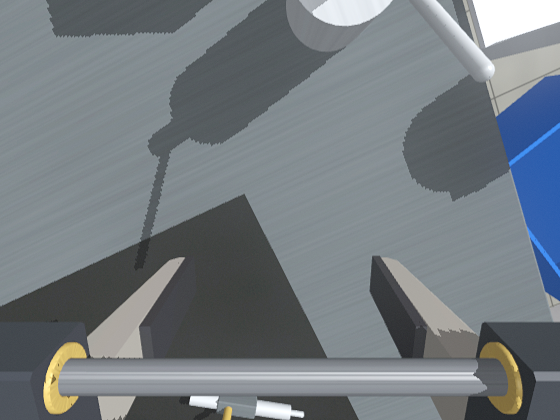

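Run:
```python
from h import *
a=cv2.imread('pics/top0.png')[165:260,215:425]; cv2.imwrite('pics/topz.png',cv2.resize(a,None,fx=3.8,fy=3.8,interpolation=cv2.INTER_CUBIC))
a=cv2.imread('pics/side0.png')[180:420,220:420]; cv2.imwrite('pics/sidez.png',cv2.resize(a,None,fx=2.5,fy=2.5,interpolation=cv2.INTER_CUBIC))
```

```text
(no output)
```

View pics/topz.png

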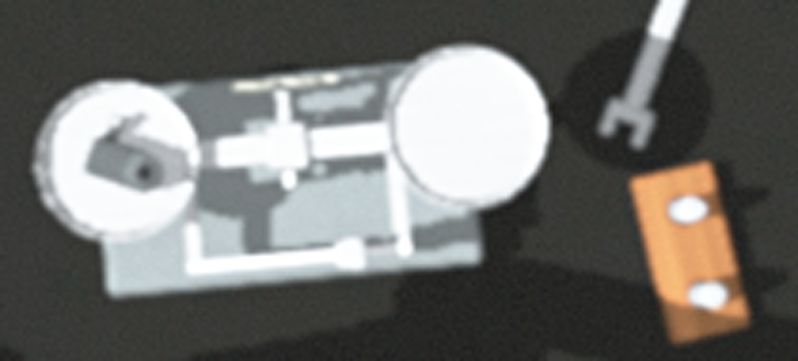

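View pics/sidez.png

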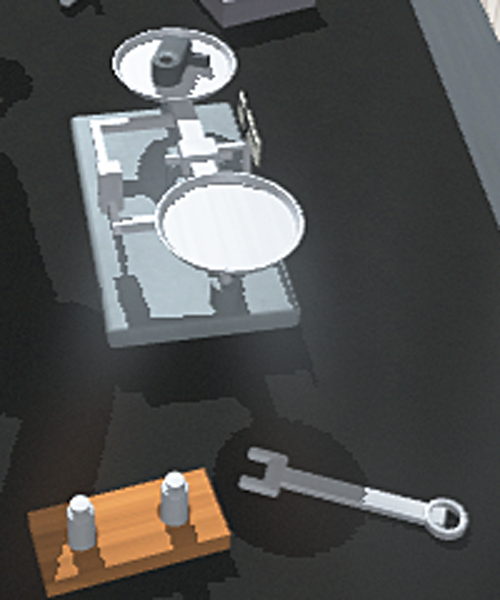

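Run:
```python
from h import *
for n in ['top0','side0']:
    d=load(n); f,M,e=cam(d)
    vv,uu=np.mgrid[0:420,0:560]
    P=np.stack([(uu-d['cx'])/f,(vv-d['cy'])/f,np.ones_like(uu,float)],-1)*d['depth'][...,None]@M.T+e
    np.save(f'pics/{n}_P.npy',P)
    Z=P[...,2]
    reg=(P[...,0]>0.35)&(P[...,0]<0.75)&(abs(P[...,1])<0.4)&(d['depth']>0)
    print(n,'bench z',np.median(Z[reg&(Z<0.02)]))
    for (nm,lo,hi,yl,yh) in [('lpan',.085,.112,.04,.3),('wpan',.112,.135,-.3,0)]:
        m=(reg&(Z>lo)&(Z<hi)&(P[...,1]>yl)&(P[...,1]<yh)).astype(np.uint8)
        k,l,s,c=cv2.connectedComponentsWithStats(m); i=1+np.argmax(s[1:,4])
        cs,_=cv2.findContours((l==i).astype(np.uint8),0,2); c0=max(cs,key=cv2.contourArea)
        el=cv2.fitEllipse(cv2.convexHull(c0)); q=P[l==i]; hull=cv2.convexHull(q[:,:2].astype(np.float32)); 
        print(nm,s[i],'ellipse',el,'circ',cv2.minEnclosingCircle(hull),'ell world',cv2.fitEllipse(hull),'z',np.median(q[:,2]))
    # poise
    for (nm,lo,hi,xl,xh,yl,yh) in [('poisetop',.098,.125,.36,.49,-.12,.11)]:
        m=(reg&(Z>lo)&(Z<hi)&(P[...,0]>xl)&(P[...,0]<xh)&(P[...,1]>yl)&(P[...,1]<yh))
        k,l,s,c=cv2.connectedComponentsWithStats(m.astype(np.uint8))
        for i in range(1,k):
            q=P[l==i]; print(nm,s[i],q.mean(0),q.min(0),q.max(0))
    m=reg&(Z>.03)&(Z<.065)&(P[...,1]<-.2)
    k,l,s,c=cv2.connectedComponentsWithStats(m.astype(np.uint8))
    for i in range(1,k):
        q=P[l==i]; t=q[q[:,2]>.048]; print('wt',s[i],q.mean(0),q[:,2].max(),'knob',t.mean(0) if len(t) else None)
```

```text
top0 bench z 0.00031332620183710524
lpan [ 226  187   35   41 1017] ellipse ((245.1495361328125, 206.6544647216797), (39.301029205322266, 41.702125549316406), 8.971528053283691) circ ((0.571433961391449, 0.08079390227794647), 0.05952548235654831) ell world ((0.5716280937194824, 0.08356872200965881), (0.109561026096344, 0.1194373294711113), 82.90937042236328) z 0.0937370977470875
wpan [ 317  177   42   42 1387] ellipse ((337.4930419921875, 197.93946838378906), (41.6036491394043, 42.08741760253906), 145.85037231445312) circ ((0.5983655452728271, -0.17809394001960754), 0.059696901589632034) ell world ((0.5987524390220642, -0.1779279112815857), (0.11739283800125122, 0.11824717372655869), 7.055447101593018) z 0.12026997770175374
wt [393 217   8   6  43] [ 0.54307707 -0.36926071  0.04730758] 0.05868167075781816 knob [ 0.54292872 -0.37165664  0.05390047]
wt [340 219   1   1   1] [ 0.54267242 -0.2012449   0.03133111] 0.03133111143401157 knob None
wt [340 221   1   2   2] [ 0.53506162 -0.20119737  0.03189306] 0.03300664921273766 knob None
wt [340 226   2   3   3] [ 0.51837323 -0.20215067  0.0
[... 1106 characters left out ...]
   3] [ 0.51811027 -0.2012007   0.0324498 ] 0.03413440272872503 knob None
wt [276 311   1   1   1] [ 0.52573941 -0.20019528  0.03195652] 0.03195652309393482 knob None
wt [278 311   1   1   1] [ 0.52984703 -0.20104157  0.03263416] 0.032634164548643874 knob None
wt [285 311   1   1   1] [ 0.54434226 -0.20128654  0.0321041 ] 0.032104104355024865 knob None
wt [299 311   1   1   1] [ 0.57345097 -0.20130494  0.03053505] 0.030535047000042947 knob None
wt [284 369  11  17 152] [ 0.54188659 -0.37391157  0.04655969] 0.05987002910706751 knob [ 0.54237685 -0.37133619  0.05419665]
wt [247 378  11  18 158] [ 0.47515573 -0.3902563   0.04648594] 0.05962704786145323 knob [ 0.4751919  -0.38814253  0.05388008]
```

Run:
```python
from h import *
print(R.from_rotvec([-6.79039177e-01, -3.06710940e+00,  1.55420653e-03]).as_matrix().round(3))
c=np.array([.5848,-.0468]);y=np.array([-.0268,.2608]);y/=np.linalg.norm(y);x=np.array([y[1],-y[0]]);print('yaw',np.arctan2(x[1],x[0]))
for n in ['top0','side0']:
    P=np.load(f'pics/{n}_P.npy'); Q=P[...,:2]-c; bx=Q@x; by=Q@y; Z=P[...,2]
    m=(abs(bx+85)*0==0)&(abs(bx+.085)<.02)&(abs(by)<.12)&(Z>.05)
    print(n)
    for b in np.arange(-.1,.1,.005):
        s=m&(by>=b)&(by<b+.005)
        if s.sum(): print(round(b*1e3),s.sum(),'zmax',Z[s].max().round(4),'zmed',np.median(Z[s]).round(4),'bx',bx[s].min().round(4),bx[s].max().round(4))
    print('anything high near right end', [(round(b,3),Z[(abs(by-b)<.01)&(abs(bx+.06)<.05)&(Z>0)].max().round(3)) for b in np.arange(-.1,.1,.02)])
d=load('top0')
print(onz(d,*(215+350/3.8,165+252/3.8),.113)[:2]-c@np.eye(2), )
```

```text
[[-0.907  0.422 -0.   ]
 [ 0.422  0.907 -0.001]
 [-0.    -0.001 -1.   ]]
yaw 0.10240130091924358
top0
-90 4 zmax 0.0931 zmed 0.0893 bx -0.0801 -0.0686
-85 13 zmax 0.0925 zmed 0.0897 bx -0.0858 -0.0652
-80 10 zmax 0.0923 zmed 0.0885 bx -0.0853 -0.0678
-75 4 zmax 0.0885 zmed 0.0878 bx -0.0877 -0.0819
-70 3 zmax 0.0911 zmed 0.0878 bx -0.0874 -0.0843
-65 4 zmax 0.0868 zmed 0.0846 bx -0.0869 -0.0838
-60 4 zmax 0.0908 zmed 0.0882 bx -0.0864 -0.0833
-55 2 zmax 0.0887 zmed 0.0884 bx -0.0859 -0.083
-50 7 zmax 0.1178 zmed 0.1157 bx -0.094 -0.0771
-45 14 zmax 0.1173 zmed 0.1154 bx -0.0937 -0.0766
-40 13 zmax 0.1169 zmed 0.1144 bx -0.0932 -0.0761
-35 12 zmax 0.1187 zmed 0.1137 bx -0.0929 -0.0756
-30 7 zmax 0.1164 zmed 0.0857 bx -0.0924 -0.0836
-25 4 zmax 0.0841 zmed 0.0823 bx -0.0863 -0.0831
-20 4 zmax 0.0864 zmed 0.0837 bx -0.0857 -0.0826
-15 3 zmax 0.0838 zmed 0.0831 bx -0.0881 -0.0824
-10 4 zmax 0.0827 zmed 0.0819 bx -0.0879 -0.0847
-5 4 zmax 0.0831 zmed 0.0807 bx -0.0874 -0.0842
0 3 zmax 0.0874 zmed 0.0773 bx -0.0869 -0.0837
5 3 zmax 0.0833 zmed 0.0822 bx -0.0866 -0.0835
10 4 zmax 0.0794 zme
[... 2232 characters left out ...]
89 -0.084
60 4 zmax 0.079 zmed 0.0778 bx -0.0887 -0.0841
65 2 zmax 0.0777 zmed 0.0771 bx -0.0881 -0.0855
70 17 zmax 0.0793 zmed 0.0728 bx -0.0876 -0.0659
75 22 zmax 0.0765 zmed 0.0725 bx -0.0892 -0.0654
80 13 zmax 0.0754 zmed 0.0741 bx -0.0891 -0.0671
anything high near right end [(np.float64(-0.1), np.float64(0.129)), (np.float64(-0.08), np.float64(0.129)), (np.float64(-0.06), np.float64(0.122)), (np.float64(-0.04), np.float64(0.119)), (np.float64(-0.02), np.float64(0.116)), (np.float64(0.0), np.float64(0.101)), (np.float64(0.02), np.float64(0.098)), (np.float64(0.04), np.float64(0.091)), (np.float64(0.06), np.float64(0.088)), (np.float64(0.08), np.float64(0.102))]
[-0.08126854 -0.04745737]
```

Emit:
{"method": "play_rows", "body": {
  "rows": [
    [0.5,16,-55,20,0,0,0.06],
    [0.5,32,-110,40,0,0,0.12],
    [0.5,48,-165,45,0,0,0.18],
    [0.5,64,-220,45,0,0,0.24],
    [0.5,80,-275,45,0,0,0.3],
    [0.5,96,-330,45,0,0,0.36],
    [0.5,112,-385,45,0,0,0.42],
    [0.5,128,-440,45,0,0,0.48],
    [0.5,144,-495,45,0,0,0.54],
    [0.5,160,-550,45,0,0,0.54]
  ],
  "grip_force": 15
}}

```text
t: 1.4
eef_pos: [0.4238, 0.0144, 0.2325]
ee_rot: [-0.165, 3.137, -0.002]
wrist_force: [0.8, 0.0, 0.2]
finger_gap: 0.503
```

Emit:
{"method": "play_rows", "body": {
  "rows": [
    [0.5,17,-55,0,0,0,0],
    [0.5,34,-110,0,0,0,0],
    [0.5,51,-165,0,0,0,0],
    [0.5,68,-220,0,0,0,0],
    [0.5,85,-275,0,0,0,0],
    [0.5,102,-330,-20,0,0,0],
    [0.5,118,-375,-60,0,0,0],
    [0.5,119,-385,-110,0,0,0],
    [0.5,119,-385,-132,0,0,0],
    [0.5,119,-385,-132,0,0,0]
  ]
}}

```text
t: 2.65
eef_pos: [0.5413, -0.3698, 0.0981]
ee_rot: [0.164, -3.134, -0.003]
wrist_force: [0.2, -1.1, 1.2]
finger_gap: 0.503
```

Run:
```python
from h import *
d=shot('wrist','w1'); shot('side','s1')
print(env.get_state()['eef_pos'], [proj(d,p) for p in ([.5425,-.371,.055],[.4755,-.388,.055])])
```

```text
[ 0.54324609 -0.37074669  0.10123001] [array([279.91890729, 231.33780131]), array([264.58261682, 132.59005611])]
```

View pics/w1.png

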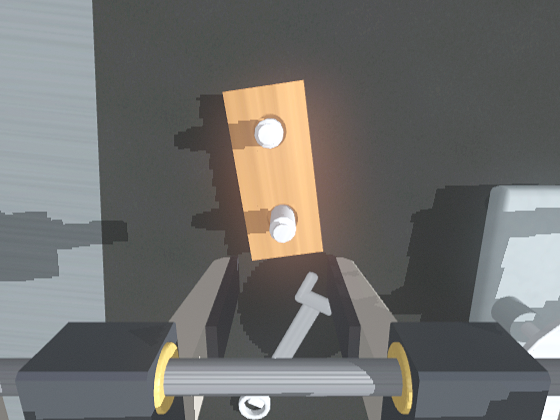

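Emit:
{"method": "play_rows", "body": {
  "rows": [
    [0.5,0,0,-30,0,0,0],
    [0.5,0,0,-60,0,0,0],
    [0.5,0,0,-74,0,0,0],
    [0.5,0,0,-78,0,0,0],
    [0.5,0,0,-78,0,0,0],
    [0.1,0,0,-78,0,0,0],
    [0.1,0,0,-78,0,0,0],
    [0.1,0,0,-78,0,0,0],
    [0.1,0,0,-78,0,0,0],
    [0.1,0,0,-78,0,0,0]
  ],
  "grip_force": 12
}}

```text
t: 4.0
eef_pos: [0.5434, -0.3708, 0.0234]
ee_rot: [-0.165, 3.136, -0.002]
wrist_force: [-0.1, 0.4, 0.8]
finger_gap: 0.133
```

Run:
```python
from h import *
d=shot('wrist','w2'); d=shot('side','s2'); s=env.get_state();print(s['finger_gap'],s['wrist_force'])
a=cv2.imread('pics/s2.png')[330:420,210:330]; cv2.imwrite('pics/s2z.png',cv2.resize(a,None,fx=5,fy=5,interpolation=cv2.INTER_CUBIC))
```

```text
0.13609810082433532 [-0.28182511  0.08391145  1.90521923]
```

View pics/w2.png

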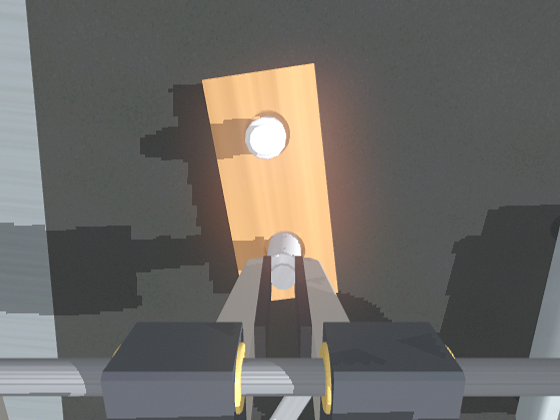

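View pics/s2z.png

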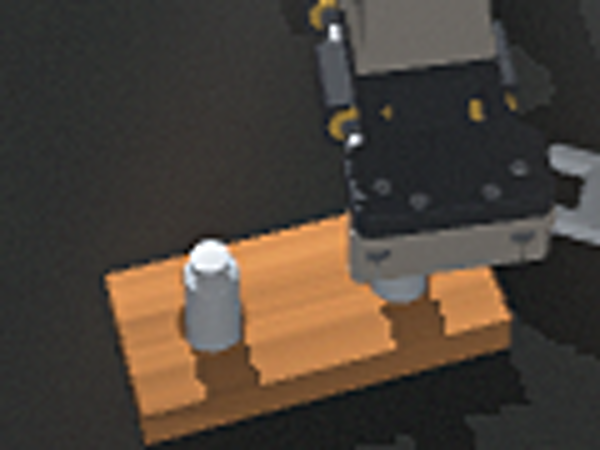

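Run:
```python
from h import *
d=load('w2'); print(d['eye'])
for p in ([.5425,-.371,.055],[.5425,-.371,.046],[.5425,-.371,.008],[.5434,-.3708,.0234],[.5534,-.3708,.0234],[.5334,-.3708,.0234],[.4755,-.388,.055]): print(p,proj(d,p), d['depth'][tuple(int(k) for k in proj(d,p)[::-1])])
for v in range(230,300,5): print(v,pt(d,284,v))
```

```text
[ 0.46307289 -0.37851565  0.21993776]
[0.5425, -0.371, 0.055] [281.29182285 274.96316588] 0.18011947
[0.5425, -0.371, 0.046] [281.36904263 267.51423352] 0.18068188
[0.5425, -0.371, 0.008] [281.63012118 242.32954159] 0.20255063
[0.5434, -0.3708, 0.0234] [281.71265215 252.9241659 ] 0.1877747
[0.5534, -0.3708, 0.0234] [279.98719599 268.26839211] 0.1791988
[0.5334, -0.3708, 0.0234] [283.4854471 237.1589629] 0.21064179
[0.4755, -0.388, 0.055] [259.30369082 137.35574489] 0.16095479
230 [ 0.53109997 -0.37072387  0.01703381]
235 [ 0.53392923 -0.37042553  0.01800121]
240 [ 0.53377907 -0.37046636  0.02708619]
245 [ 0.53427707 -0.37043173  0.03379394]
250 [ 0.53387103 -0.37049818  0.04229729]
255 [ 0.53515367 -0.37037221  0.0461285 ]
260 [ 0.53815153 -0.37005225  0.04574865]
265 [ 0.53690253 -0.37021027  0.0549433 ]
270 [ 0.53918125 -0.36997057  0.05593303]
275 [ 0.54199109 -0.36967129  0.05579969]
280 [ 0.54542271 -0.36930261  0.05447522]
285 [ 0.54830672 -0.36899546  0.05435052]
290 [ 0.5701148 -0.366578   0.0187054]
295 [ 0.57410297 -0.36615126  0.01780111]
```

Run:
```python
from h import *
d=load('w2')
for u in (250,258,264,268,300,304,310): 
    for v in range(250,325,8): print(u,v,pt(d,u,v).round(4))
```

```text
250 250 [ 0.546  -0.39    0.0175]
250 258 [ 0.5512 -0.3896  0.0175]
250 266 [ 0.5363 -0.3869  0.0613]
250 274 [ 0.5354 -0.386   0.0718]
250 282 [ 0.5344 -0.3852  0.0817]
250 290 [ 0.5347 -0.3846  0.0881]
250 298 [ 0.5347 -0.3841  0.0945]
250 306 [ 0.5342 -0.3835  0.1012]
250 314 [ 0.5338 -0.383   0.1074]
250 322 [ 0.5339 -0.3825  0.1122]
258 250 [ 0.5453 -0.3852  0.0179]
258 258 [ 0.5359 -0.3837  0.0517]
258 266 [ 0.5351 -0.383   0.0632]
258 274 [ 0.5355 -0.3824  0.0709]
258 282 [ 0.5352 -0.3819  0.0794]
258 290 [ 0.5346 -0.3814  0.0876]
258 298 [ 0.5351 -0.3809  0.0931]
258 306 [ 0.5347 -0.3805  0.0999]
258 314 [ 0.5349 -0.3802  0.1051]
258 322 [ 0.5344 -0.3798  0.111 ]
264 250 [ 0.5455 -0.3815  0.0163]
264 258 [ 0.5351 -0.3806  0.0528]
264 266 [ 0.5346 -0.3801  0.0634]
264 274 [ 0.5346 -0.3797  0.0722]
264 282 [ 0.5343 -0.3793  0.0805]
264 290 [ 0.5341 -0.3789  0.088 ]
264 298 [ 0.5345 -0.3786  0.0939]
264 306 [ 0.534  -0.3783  0.1007]
264 314 [ 0.534  -0.378   0.1062]
264 322 [ 0.5341 -0.3777  0.1111]
268 250 [ 0.5403 -0.3791  0.0286]
268 258 [ 0.5346 -0.3786  0.0535]
268 266 [ 0.
[... 579 characters left out ...]
328 -0.3652  0.1111]
304 250 [ 0.5424 -0.3572  0.0176]
304 258 [ 0.5336 -0.3602  0.0513]
304 266 [ 0.5332 -0.3609  0.062 ]
304 274 [ 0.5323 -0.3616  0.0729]
304 282 [ 0.5322 -0.3621  0.0811]
304 290 [ 0.533  -0.3623  0.0868]
304 298 [ 0.5321 -0.3629  0.0952]
304 306 [ 0.5328 -0.3631  0.1   ]
304 314 [ 0.5328 -0.3634  0.1056]
304 322 [ 0.5331 -0.3637  0.1103]
310 250 [ 0.542  -0.3536  0.0176]
310 258 [ 0.5327 -0.3574  0.0526]
310 266 [ 0.5332 -0.3579  0.0613]
310 274 [ 0.5331 -0.3586  0.0706]
310 282 [ 0.5326 -0.3594  0.0797]
310 290 [ 0.5329 -0.3598  0.0866]
310 298 [ 0.5319 -0.3606  0.0951]
310 306 [ 0.5321 -0.361   0.1008]
310 314 [ 0.5329 -0.3612  0.105 ]
310 322 [ 0.5332 -0.3615  0.1098]
```

Run:
```python
from h import *
for n in ('w1','w2','wrist0'):
  d=load(n); print(n,d['eye'])
  for u in range(150,420,10):
    col=[(v,pt(d,u,v).round(4)) for v in range(235,340,3)]
    # first row where point is nearer: big jump
    for a,b in zip(col,col[1:]):
        if b[1][2]-a[1][2]>.015: print(u,b); break
```

```text
w1 [ 0.46190245 -0.37809842  0.2950028 ]
150 (322, array([ 0.5142, -0.4051,  0.2185]))
160 (322, array([ 0.5141, -0.4028,  0.2183]))
170 (319, array([ 0.5359, -0.4103,  0.184 ]))
180 (274, array([ 0.4619, -0.3781,  0.295 ]))
190 (292, array([ 0.5361, -0.4083,  0.1633]))
200 (280, array([ 0.5356, -0.4065,  0.153 ]))
210 (265, array([ 0.5361, -0.4054,  0.1356]))
220 (259, array([ 0.5357, -0.4018,  0.1284]))
230 (256, array([ 0.5349, -0.3972,  0.1252]))
240 (286, array([ 0.4619, -0.3781,  0.295 ]))
300 (286, array([ 0.4619, -0.3781,  0.295 ]))
330 (256, array([ 0.5291, -0.3463,  0.1265]))
340 (259, array([ 0.5296, -0.3413,  0.1278]))
350 (262, array([ 0.5293, -0.3369,  0.1314]))
360 (271, array([ 0.5288, -0.3343,  0.1423]))
370 (286, array([ 0.5276, -0.3339,  0.1597]))
380 (298, array([ 0.5278, -0.3321,  0.1691]))
390 (313, array([ 0.5265, -0.3322,  0.1821]))
400 (322, array([ 0.5076, -0.3443,  0.219 ]))
410 (322, array([ 0.508 , -0.3414,  0.218 ]))
w2 [ 0.46307289 -0.37851565  0.21993776]
150 (322, array([ 0.5164, -0.4061,  0.1428]))
160 (322, array([ 0.5154, -0.4033,  0.1439]))
170 (3
[... 866 characters left out ...]
)
380 (322, array([ 0.5101, -0.3495,  0.1432]))
390 (322, array([ 0.5098, -0.347 ,  0.1433]))
400 (322, array([ 0.5099, -0.3444,  0.1428]))
410 (322, array([ 0.509 , -0.3424,  0.1438]))
wrist0 [0.19086047 0.60111309 0.38389144]
150 (277, array([0.2301, 0.5171, 0.2386]))
160 (268, array([0.2311, 0.5172, 0.227 ]))
170 (259, array([0.2316, 0.519 , 0.2169]))
180 (259, array([0.2335, 0.5239, 0.2176]))
190 (256, array([0.2346, 0.5286, 0.2161]))
360 (262, array([0.1909, 0.6011, 0.3839]))
370 (277, array([0.2861, 0.6075, 0.2128]))
380 (256, array([0.2758, 0.6163, 0.2153]))
390 (259, array([0.279 , 0.6202, 0.2163]))
400 (265, array([0.2802, 0.6227, 0.2236]))
410 (274, array([0.2798, 0.6238, 0.2354]))
```

Emit:
{"method": "play_rows", "body": {
  "rows": [
    [0.4,0,0,0,0,0,0],
    [0.4,0,0,0,0,0,0],
    [0.4,0,0,-5,0,0,0],
    [0.4,0,0,-10,0,0,0],
    [0.4,0,0,-15,0,0,0],
    [0.4,0,0,-20,0,0,0],
    [0.4,0,0,-20,0,0,0],
    [0.1,0,0,-20,0,0,0],
    [0.1,0,0,-20,0,0,0],
    [0.1,0,0,-20,0,0,0]
  ],
  "grip_force": 12
}}

```text
t: 5.35
eef_pos: [0.5435, -0.3709, 0.0035]
ee_rot: [-0.165, 3.136, -0.002]
wrist_force: [-0.4, -0.5, -0.1]
finger_gap: 0.217
```

Run:
```python
from h import *
d=shot('wrist','w3'); s=env.get_state();print(s['finger_gap'],s['wrist_force'],s['eef_pos'],s['t'])
```

```text
0.2115433888434713 [-0.9678746   0.74711321 -0.16165981] [ 0.54347789 -0.37088828  0.00358079] 5.4
```

View pics/w3.png

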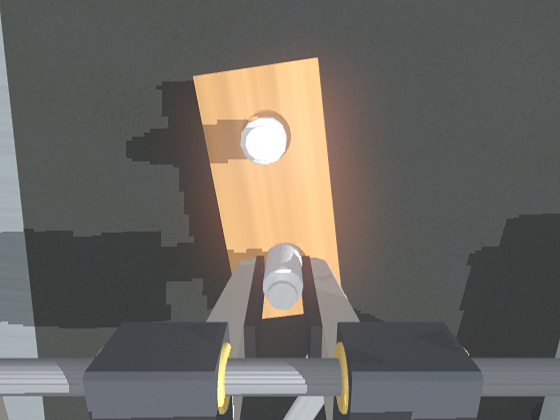

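Emit:
{"method": "play_rows", "body": {
  "rows": [
    [0.1,0,0,20,0,0,0],
    [0.1,0,0,60,0,0,0],
    [0.1,0,0,110,0,0,0],
    [0.1,10,20,155,0,0,0],
    [0.1,30,65,160,0,0,0],
    [0.1,50,120,160,0,0,0],
    [0.1,67,170,155,0,0,0],
    [0.1,74,193,145,0,0,0],
    [0.1,74,196,140,0,0,0],
    [0.1,74,196,132,0,0,0]
  ]
}}

```text
t: 6.65
eef_pos: [0.6176, -0.1754, 0.1363]
ee_rot: [-0.165, 3.135, -0.004]
wrist_force: [-0.1, -1.3, 0.2]
finger_gap: 0.21
```

Run:
```python
from h import *
d=shot('wrist','w4'); s=env.get_state();print(s['finger_gap'],s['wrist_force'],s['eef_pos'],s['t'])
d=shot('side','s4')
a=cv2.imread('pics/s4.png')[140:340,220:420]; cv2.imwrite('pics/s4z.png',cv2.resize(a,None,fx=3,fy=3,interpolation=cv2.INTER_CUBIC))
```

```text
0.20900684789170604 [-1.6671102   0.68058148 -1.8074942 ] [ 0.61680911 -0.17560221  0.13480248] 6.7
```

View pics/w4.png

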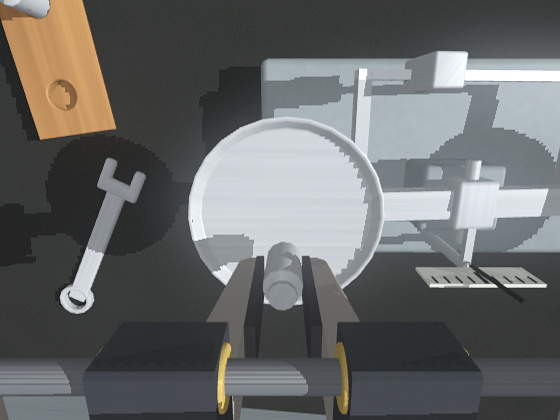

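View pics/s4z.png

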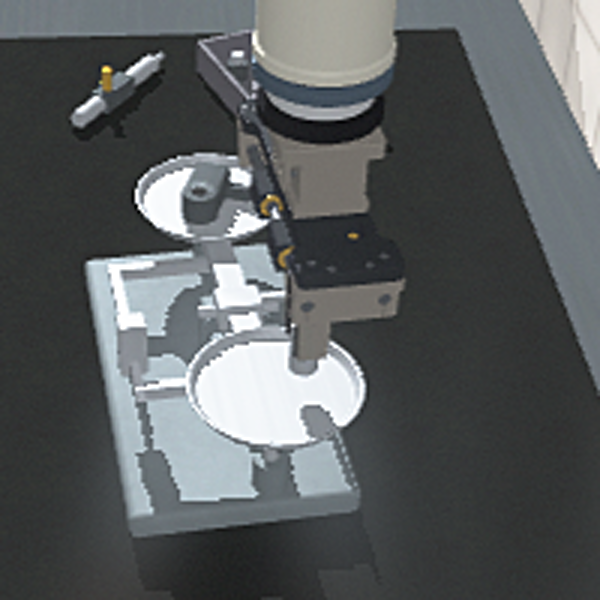

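Emit:
{"method": "play_rows", "body": {
  "rows": [
    [0.1,0,0,-5,0,0,0],
    [0.1,0,0,-10,0,0,0],
    [0.1,0,0,-14,0,0,0],
    [0.1,0,0,-15,0,0,0],
    [0.1,0,0,-16,0,0,0],
    [0.1,0,0,-17,0,0,0],
    [0.1,0,0,-18,0,0,0],
    [0.1,0,0,-19,0,0,0],
    [0.1,0,0,-20,0,0,0],
    [0.1,0,0,-20,0,0,0]
  ]
}}

```text
t: 8.0
eef_pos: [0.6167, -0.1758, 0.115]
ee_rot: [-0.164, 3.137, -0.002]
wrist_force: [0.3, 0.8, -0.6]
finger_gap: 0.211
```

```bash
cat >> h.py <<'E'
def tilt(d):
    f,M,e=cam(d); vv,uu=np.mgrid[0:420,0:560]
    P=np.stack([(uu-d['cx'])/f,(vv-d['cy'])/f,np.ones_like(uu,float)],-1)*d['depth'][...,None]@M.T+e
    z=[]
    for c in ([.571,.0835],[.598,-.177]):
        r=np.hypot(P[...,0]-c[0],P[...,1]-c[1]); m=(r<.05)&(P[...,2]>.085)&(P[...,2]<.14)
        q=P[m][:,2]; h,b=np.histogram(q,bins=np.arange(.085,.14,.001)); k=b[np.argmax(np.convolve(h,np.ones(3),'same'))]+.0005
        z.append(np.mean(q[abs(q-k)<.004]))
    return z,(z[1]-z[0])/.26
E
python3 - <<'E'
from h import *
s=env.get_state();print(s['finger_gap'],s['wrist_force'],s['eef_pos'],s['t'])
print(tilt(load('top0')),tilt(load('side0')),tilt(load('s4')))
d=shot('wrist','w5');d=shot('side','s5'); print(tilt(d)); 
a=cv2.imread('pics/s5.png')[180:300,240:360]; cv2.imwrite('pics/s5z.png',cv2.resize(a,None,fx=5,fy=5,interpolation=cv2.INTER_CUBIC))
E
```

```text
0.2105795605363825 [ 0.27521873  0.79005488 -0.5952872 ] [ 0.61668781 -0.1758125   0.1150063 ] 8.0
([np.float64(0.0928943956465465), np.float64(0.11967327370841203)], np.float64(0.10299568485332897)) ([np.float64(0.09473598035843478), np.float64(0.12133973746316591)], np.float64(0.10232214271050435)) ([np.float64(0.0948163506010122), np.float64(0.12135514747963673)], np.float64(0.1020722956870174))
([np.float64(0.09552672304979051), np.float64(0.12058930104906877)], np.float64(0.09639453076645484))
```

View pics/s5z.png

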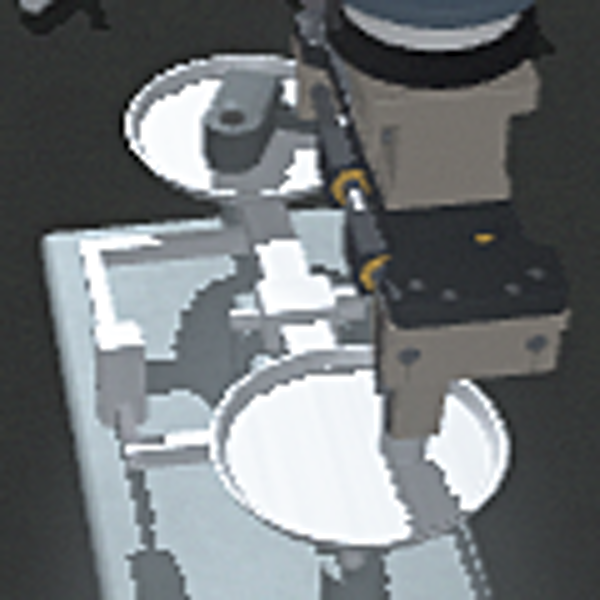

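Emit:
{"method": "play_rows", "body": {
  "rows": [
    [0.1,0,0,-1,0,0,0],
    [0.15,0,0,-1,0,0,0],
    [0.24,0,0,-1,0,0,0],
    [0.3,0,0,-1,0,0,0],
    [0.4,0,0,-1,0,0,0],
    [0.4,0,0,-1,0,0,0],
    [0.4,0,0,20,0,0,0],
    [0.4,0,0,50,0,0,0],
    [0.4,-30,0,70,0,0,0],
    [0.4,-70,0,80,0,0,0]
  ]
}}

```text
t: 9.35
eef_pos: [0.547, -0.1759, 0.1962]
ee_rot: [-0.164, 3.135, -0.004]
wrist_force: [0.6, -0.3, 0.1]
finger_gap: 0.402
```

Run:
```python
from h import *
s=env.get_state();print(s['finger_gap'],s['wrist_force'],s['eef_pos'],s['t'])
d=shot('side','s6'); print(tilt(d)); d=shot('top','t6'); print(tilt(d))
a=cv2.imread('pics/s6.png')[180:300,240:360]; cv2.imwrite('pics/s6z.png',cv2.resize(a,None,fx=5,fy=5,interpolation=cv2.INTER_CUBIC))
```

```text
0.40242718908883274 [ 0.60178615 -0.30165384  0.06610374] [ 0.54697547 -0.17593794  0.19620688] 9.35
([np.float64(0.11666107540089413), np.float64(0.09955589949477531)], np.float64(-0.065789138100457))
([np.float64(0.11526759285217351), np.float64(0.09804932410118146)], np.float64(-0.06622411058073867))
```

View pics/s6z.png

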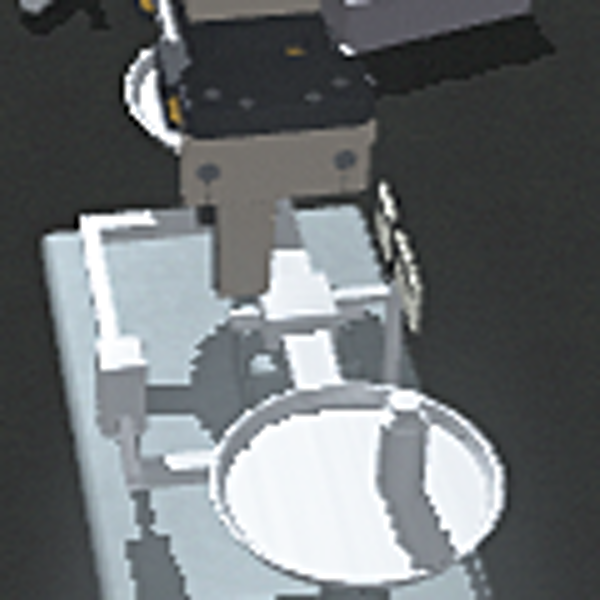

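Run:
```python
from h import *
print(env.get_state()['q'])
```

```text
[-3.14093619e-01  2.62128843e-01  1.74122423e+00 -1.62946086e-03
  1.13725110e+00 -1.98783762e+00]
```

Emit:
{"method": "play_rows", "body": {
  "rows": [
    [0.2,-6,8,0,0,0,-0.17],
    [0.0,-12,16,0,0,0,-0.34],
    [0.0,-18,24,0,0,0,-0.51],
    [0.0,-24,32,0,0,0,-0.68],
    [0.0,-30,40,0,0,0,-0.85],
    [0.0,-36,47,-10,0,0,-1.02],
    [0.0,-40,53,-20,0,0,-1.19],
    [0.0,-40,53,-35,0,0,-1.36],
    [0.0,-40,53,-50,0,0,-1.53],
    [0.0,-40,53,-60,0,0,-1.57]
  ]
}}

```text
t: 10.7
eef_pos: [0.5046, -0.1227, 0.1354]
ee_rot: [-2.105, -2.33, 0.003]
wrist_force: [-0.2, 0.9, -1.2]
finger_gap: 0.01
```

Run:
```python
from h import *
s=env.get_state();print(s['finger_gap'],s['wrist_force'],s['eef_pos'],s['ee_rot'],s['t'])
d=shot('side','s7'); print(tilt(d)); d=shot('top','t7'); print(tilt(d)); d=shot('wrist','w7')
a=cv2.imread('pics/s7.png')[150:300,230:380]; cv2.imwrite('pics/s7z.png',cv2.resize(a,None,fx=4,fy=4,interpolation=cv2.INTER_CUBIC))
```

```text
0.009503779503385724 [-0.16921197  0.88844894 -1.2061277 ] [ 0.50457134 -0.12267087  0.13541072] [-2.10517418 -2.33010052  0.00253705] 10.7
([np.float64(0.11680534471081923), np.float64(0.09955403770504141)], np.float64(-0.06635118079145313))
([np.float64(0.11481512331066157), np.float64(0.09818769062367964)], np.float64(-0.06395166418069972))
```

View pics/s7z.png

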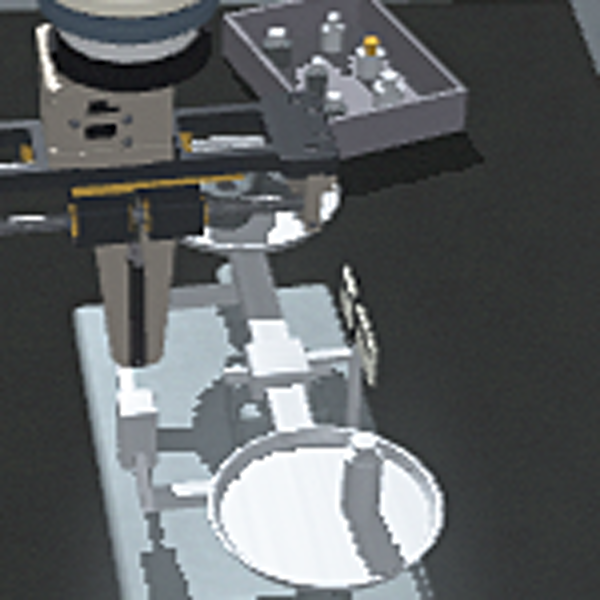

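View pics/w7.png

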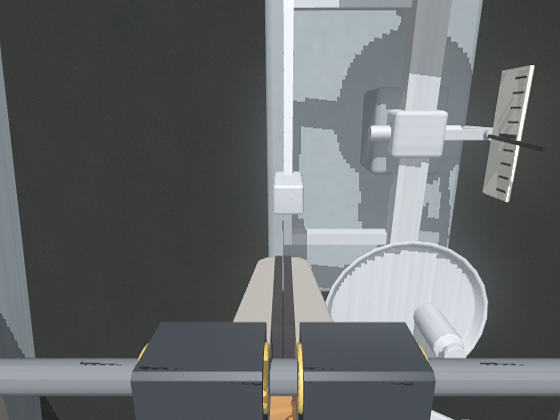

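Run:
```python
from h import *
d=load('w7'); c=np.array([.5848,-.0468]);x=np.array([.9948,.1022]);y=np.array([-.1022,.9948])
def B(p): return (np.array([(p[:2]-c)@x,(p[:2]-c)@y,p[2]])*1000).round(1)
for v in range(170,240,4): print(v,B(pt(d,288,v)))
for u in (265,275,295,305):
  for v in (252,256,258,260,264,270): print(u,v,B(pt(d,u,v)))
print(B(np.array(env.get_state()['eef_pos'])))
P=None
d=load('t7'); f,M,e=cam(d); vv,uu=np.mgrid[0:420,0:560]
P=np.stack([(uu-d['cx'])/f,(vv-d['cy'])/f,np.ones_like(uu,float)],-1)*d['depth'][...,None]@M.T+e
```

```text
170 [-83.9 -25.1  80.3]
174 [-83.8 -28.2  78.9]
178 [-84.  -28.9  91. ]
182 [-84.1 -29.5 102.1]
186 [-84.2 -30.7 109.5]
190 [-84.2 -33.5 108.2]
194 [-84.1 -36.1 108.6]
198 [-84.1 -38.9 107.8]
202 [-84.1 -41.5 108.1]
206 [-84.1 -44.2 108. ]
210 [-84.1 -47.  107.6]
214 [-83.7 -58.4  77.1]
218 [-83.6 -61.7  76.4]
222 [-83.6 -64.8  76.6]
226 [-83.6 -67.8  77. ]
230 [-83.6 -71.1  76.9]
234 [-83.6 -74.2  77. ]
238 [-83.5 -77.8  75.9]
265 252 [-105.4 -119.9    0.6]
265 256 [-105.6 -124.7   -0.7]
265 258 [-96.4 -57.5 162.7]
265 260 [-96.2 -57.  166.4]
265 264 [-96.  -57.2 170.8]
265 270 [-95.6 -56.6 179. ]
275 252 [ -94.7 -107.6   30.9]
275 256 [-91.3 -56.5 162.3]
275 258 [-91.2 -56.4 165.2]
275 260 [-91.2 -56.2 168.3]
275 264 [-91.  -56.1 173.3]
275 270 [-90.9 -56.1 180.2]
295 252 [ -76.5 -107.5   30.9]
295 256 [ -76.5 -110.9   32.2]
295 258 [-81.1 -57.1 163.6]
295 260 [-81.1 -57.1 166. ]
295 264 [-81.3 -57.  171.3]
295 270 [-81.6 -56.5 179.3]
305 252 [ -67.4 -107.2   31.5]
305 256 [ -67.3 -111.5   30.7]
305 258 [ -67.4 -112.7   32.5]
305 260 [-76.1 -57.1 166.1]
305 264 [-76.4 -56.8 171.6]
305 270 [-76.8 -56.7 178.8]
[-87.8 -67.3 135.8]
```

Emit:
{"method": "play_rows", "body": {
  "rows": [
    [0,2.5,0,-15,0,0,0],
    [0,2.5,0,-30,0,0,0],
    [0,2.5,0,-45,0,0,0],
    [0,2.5,0,-60,0,0,0],
    [0,2.5,0,-68,0,0,0],
    [0,2.5,0,-68,0,0,0],
    [0,2.3,1.5,-68,0,0,0],
    [0,2.2,3,-68,0,0,0],
    [0,2.0,4.5,-68,0,0,0],
    [0,2.0,4.5,-68,0,0,0]
  ]
}}

```text
t: 12.1
eef_pos: [0.5064, -0.1181, 0.068]
ee_rot: [-2.1, -2.334, 0.003]
wrist_force: [0.2, -0.1, 0.4]
finger_gap: 0.004
```

Run:
```python
from h import *
s=env.get_state();print(s['wrist_force'],s['eef_pos'],s['t'])
d=shot('side','s8'); print(tilt(d)); d=shot('wrist','w8')
a=cv2.imread('pics/s8.png')[150:300,230:380]; cv2.imwrite('pics/s8z.png',cv2.resize(a,None,fx=4,fy=4,interpolation=cv2.INTER_CUBIC))
```

```text
[ 0.194811   -0.14597453  0.39309282] [ 0.50640183 -0.11808055  0.06798392] 12.1
([np.float64(0.11681204223723973), np.float64(0.09961985211774764)], np.float64(-0.06612380815189266))
```

View pics/s8z.png

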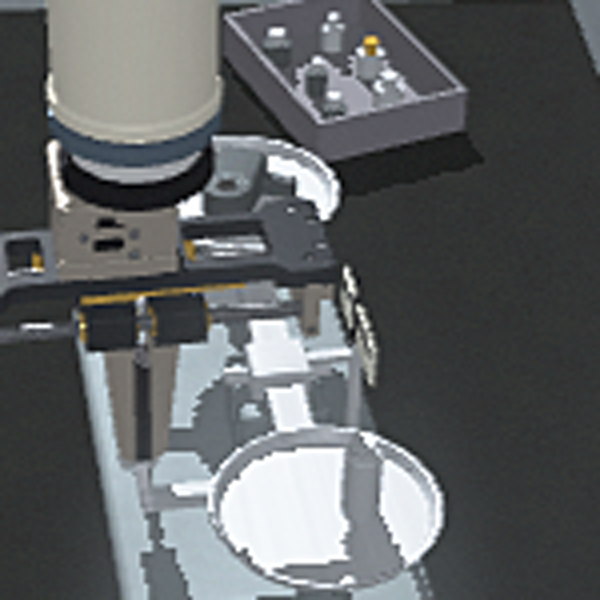

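View pics/w8.png

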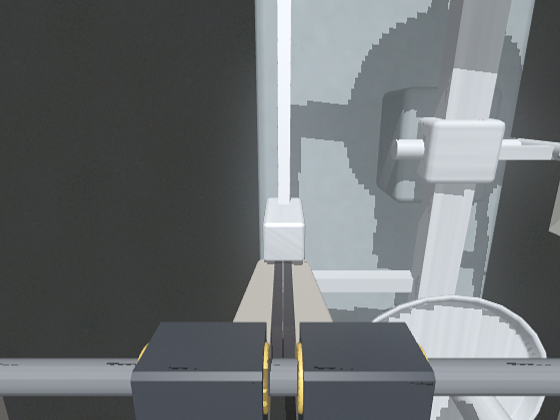

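Emit:
{"method": "play_rows", "body": {
  "rows": [
    [0,-0.2,1.5,0,0,0,0],
    [0,-0.3,3,0,0,0,0],
    [0,-0.5,5,0,0,0,0],
    [0,-0.7,7,0,0,0,0],
    [0,-0.9,9,0,0,0,0],
    [0,-1.1,11,0,0,0,0],
    [0,-1.3,13,0,0,0,0],
    [0,-1.5,15,0,0,0,0],
    [0,-1.5,15,0,0,0,0],
    [0,-1.3,13,0,0,0,0]
  ]
}}

```text
t: 13.45
eef_pos: [0.5049, -0.1048, 0.0677]
ee_rot: [-2.1, -2.334, 0.003]
wrist_force: [0.5, -0.5, 0.6]
finger_gap: 0.006
```

Emit:
{"method": "play_rows", "body": {
  "rows": [
    [0,0.8,-8,0,0,0,0],
    [0,0.8,-8,0,0,0,0],
    [0,0.8,-8,0,0,0,0],
    [0,0.8,-8,0,0,0,0],
    [0,0.8,-8,0,0,0,0],
    [0,0.8,-8,0,0,0,0],
    [0,0.8,-8,0,0,0,0],
    [0,0.8,-8,0,0,0,0],
    [0,0.8,-8,0,0,0,0],
    [0,0.8,-8,0,0,0,0]
  ]
}}

```text
t: 14.7
eef_pos: [0.5057, -0.1128, 0.0678]
ee_rot: [-2.1, -2.334, 0.003]
wrist_force: [0.3, -0.1, -0.5]
finger_gap: 0.007
```

Run:
```python
from h import *
s=env.get_state();print(s['wrist_force'],s['eef_pos'],s['t'])
d=shot('side','s9'); print(tilt(d)); d=shot('top','t9'); print(tilt(d)); d=shot('wrist','w9')
c=np.array([.5848,-.0468]);x=np.array([.9948,.1022]);y=np.array([-.1022,.9948])
def B(p): return (np.array([(p[:2]-c)@x,(p[:2]-c)@y,p[2]])*1000).round(1)
print(B(s['eef_pos']))
for v in range(150,262,4): print(v,B(pt(d,284,v)))
```

```text
[ 0.28174595 -0.13757885 -0.472047  ] [ 0.50570051 -0.11280321  0.06776177] 14.7
([np.float64(0.13248879672886543), np.float64(0.10748633033311733)], np.float64(-0.09616333229133885))
([np.float64(0.10718517430162819), np.float64(0.10572507793956952)], np.float64(-0.005615755238687187))
[-85.4 -57.6  67.8]
150 [-84.2   5.5  82.9]
154 [-84.2   3.3  81.3]
158 [-84.2   1.4  81.9]
162 [-84.1  -0.8  80.4]
166 [-84.1  -2.7  81.7]
170 [-84.1  -4.6  82.6]
174 [-84.1  -6.9  81.3]
178 [-84.1  -8.9  82.1]
182 [-84.1 -11.1  81.7]
186 [-84.1 -13.   82.4]
190 [-84.1 -15.3  81.8]
194 [-84.1 -15.   92.4]
198 [-84.1 -15.3  99.9]
202 [-84.1 -15.2 107.9]
206 [-84.1 -16.6 109.8]
210 [-84.1 -18.3 110.3]
214 [-84.1 -20.3 110. ]
218 [-84.1 -22.2 110. ]
222 [-84.1 -23.9 110.4]
226 [-84.1 -25.9 110.3]
230 [-84.1 -27.6 110.9]
234 [-84.1 -29.5 111.1]
238 [-84.1 -31.2 111.5]
242 [-84.1 -33.8 109.7]
246 [-84.  -46.9  80.9]
250 [-84.  -49.6  80.2]
254 [-84.  -51.5  81.4]
258 [-84.  -47.   97.5]
```

View pics/w9.png

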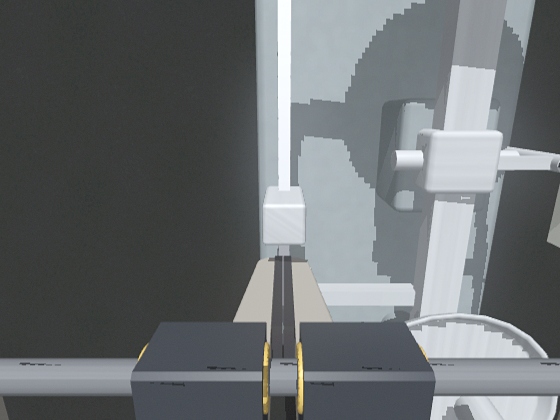

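Emit:
{"method": "play_rows", "body": {
  "rows": [
    [0,0,0,20,0,0,0],
    [0,0,0,50,0,0,0],
    [0,0,0,90,0,0,0],
    [0,-40,-20,120,0,0,0],
    [0,-90,-40,130,0,0,0],
    [0,-140,-60,130,0,0,0],
    [0,-140,-60,130,0,0,0],
    [0,-140,-60,130,0,0,0],
    [0,-140,-60,130,0,0,0],
    [0,-140,-60,130,0,0,0]
  ]
}}

```text
t: 16.1
eef_pos: [0.3664, -0.1725, 0.1976]
ee_rot: [-2.098, -2.335, 0.003]
wrist_force: [-0.1, -0.6, -0.7]
finger_gap: 0.008
```

Run:
```python
from h import *
s=env.get_state();print(s['wrist_force'],s['eef_pos'],s['t'])
for i in range(3):
    d=shot('side','sa%d'%i); print(tilt(d)); d=shot('top','ta%d'%i); print(tilt(d)); d=shot('wrist','wa')
a=cv2.imread('pics/sa2.png')[170:320,230:380]; cv2.imwrite('pics/saz.png',cv2.resize(a,None,fx=4,fy=4,interpolation=cv2.INTER_CUBIC))
```

```text
[-0.11901558 -0.61074672 -0.67450393] [ 0.36642372 -0.17251934  0.19757419] 16.1
([np.float64(0.10878554257998589), np.float64(0.10748435968244686)], np.float64(-0.005004549605919335))
([np.float64(0.10714540710867342), np.float64(0.10569815434283214)], np.float64(-0.005566356791697213))
([np.float64(0.10869546859368434), np.float64(0.10750878868463339)], np.float64(-0.004564153496349829))
([np.float64(0.106837223442559), np.float64(0.10572675351882087)], np.float64(-0.004271038168223579))
([np.float64(0.10877218233196363), np.float64(0.10752842844987363)], np.float64(-0.004783668777269225))
([np.float64(0.10726610007813071), np.float64(0.10574292632358186)], np.float64(-0.005858360594418679))
```

View pics/saz.png

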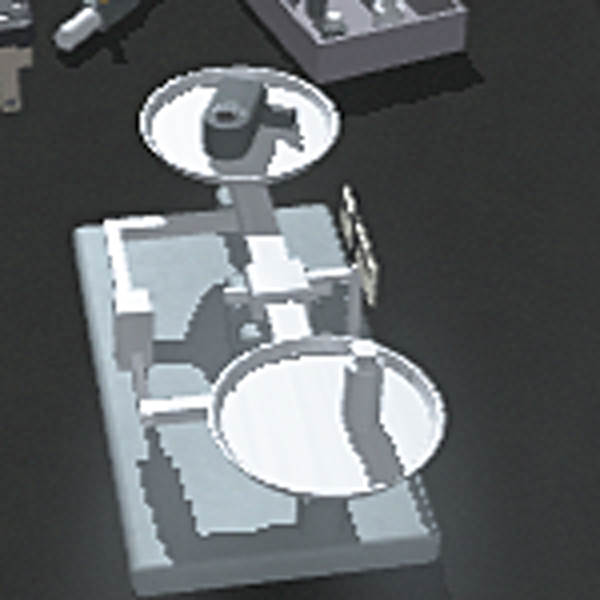

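View pics/wa.png

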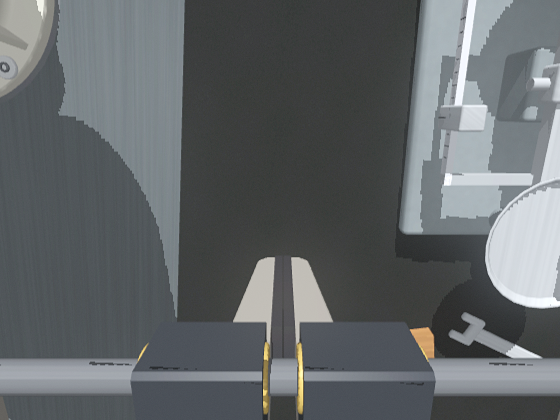

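Run:
```python
from h import *
for n in ('sa2','ta2'):
    d=load(n); f,M,e=cam(d); vv,uu=np.mgrid[0:420,0:560]
    P=np.stack([(uu-d['cx'])/f,(vv-d['cy'])/f,np.ones_like(uu,float)],-1)*d['depth'][...,None]@M.T+e
    m=(d['depth']>0)&(abs(P[...,2])<.008)&(abs(P[...,0]-.6)<.12)&(abs(P[...,1]+.047)<.3)
    q=P[m]; A=np.c_[q[:,:2],np.ones(len(q))]; print(n,np.linalg.lstsq(A,q[:,2],rcond=None)[0])
    # weight on pan
    m=(np.hypot(P[...,0]-.598,P[...,1]+.177)<.05)&(P[...,2]>.14)&(P[...,2]<.17); q=P[m]; print('knob',q[q[:,2]>.149].mean(0),q.max(0),len(q))
```

```text
sa2 [-0.00060068 -0.00086626  0.00199439]
knob [ 0.61572075 -0.17615281  0.15383229] [ 0.62451756 -0.16736602  0.15596714] 86
ta2 [-0.00022479 -0.00033615  0.00020786]
knob [ 0.6162054  -0.17720239  0.15305065] [ 0.62486229 -0.16768907  0.15747976] 39
```

Run:
```python
from h import *
d=shot('top','tb'); print(tilt(d)); 
a,b=cv2.imread('pics/top0.png'),cv2.imread('pics/tb.png')
for u,v in ((142,230),(390,175),(400,242)): print(pt(load('top0'),u,v),pt(d,u,v))
print(env.job_done(), env.get_state()['t'])
```

```text
([np.float64(0.10715419208514168), np.float64(0.105688617587602)], np.float64(-0.0056368249905372585))
[0.50063503 0.39889987 0.01840582] [0.50063584 0.39909329 0.01779548]
[ 0.68369002 -0.36173025  0.00569594] [ 0.68337302 -0.36109653  0.00783755]
[ 0.47585199 -0.37917263  0.04840371] [ 0.47575985 -0.38071236  0.04360508]
the job is handed in; nothing more can be done
the job is handed in; nothing more can be done
```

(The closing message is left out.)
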